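Stock the toggle drawer at the leather bench

TASK

Open the drawer of the wooden chest. One of its four wells already holds a wooden toggle: put the three toggles from the tray into the three empty wells, one in each, lying down inside, then push the drawer fully shut again. Leave the anvil and the tub where they stand.

Things in the scene. Friction and masses are not known exactly. Their poses are not given: they have to be found in the camera images.
- drawer (a joint): how far the drawer is pulled out of the chest, m: 0 fully shut, 0.130 at the outer stop; starts a little ajar or shut (0 to 0.02). It slides towards the robot, along the chest's -x, needs about 2 to 4 N and stays where it is left. The wells clear the chest completely at 0.12 and more
- chest: low wooden chest, fixed to the table, 410 mm wide (its y), 135 mm deep (its x), top at 70 mm, with one wide drawer. Origin on the table at the middle of its front edge (the drawer's front face lies there when shut); x axis points from front to back, y to the left seen from the robot
- handle (a point): middle of the drawer's handle: a straight horizontal round steel bar 10 mm thick and 110 mm long (along the chest's y), 40 mm in front of the drawer's front face, 39 mm above the table. It moves with the drawer; axes as the chest's
- well0 (a point): centre of the inner floor of drawer well 0 (leftmost, +y end). Open-topped well, 100 mm front to back (x) by 89 mm across (y); its walls rise 39 mm above this floor, the drawer's front panel 47 mm; floor 12 mm above the table. Moves with the drawer; axes as the chest's.
- well1 (a point): centre of the inner floor of drawer well 1 (second from left). Open-topped well, 100 mm front to back (x) by 89 mm across (y); its walls rise 39 mm above this floor, the drawer's front panel 47 mm; floor 12 mm above the table. Moves with the drawer; axes as the chest's.
- well2 (a point): centre of the inner floor of drawer well 2 (third from left). Open-topped well, 100 mm front to back (x) by 89 mm across (y); its walls rise 39 mm above this floor, the drawer's front panel 47 mm; floor 12 mm above the table. Moves with the drawer; axes as the chest's.
- well3 (a point): centre of the inner floor of drawer well 3 (rightmost, -y end). Open-topped well, 100 mm front to back (x) by 89 mm across (y); its walls rise 39 mm above this floor, the drawer's front panel 47 mm; floor 12 mm above the table. Moves with the drawer; axes as the chest's.
- tray: shallow wooden tray, fixed to the table, to the left or right of the chest, 262 mm (its x) by 142 mm (its y), floor 6 mm thick, rim 16 mm high. Three toggles lie in it side by side, about 70 mm apart along the tray's x, each roughly along the tray's y. Origin under its centre
- toggle_a: turned eight-sided wooden toggle (a bag fastener), pale wood, 70 mm long, 28 mm thick across the flats, with bevelled ends and a shallow waist groove at mid length (grips as 28 mm anywhere); about 20 to 45 g. Origin at its centre; its own x axis runs along its length. Starts in the tray.
- toggle_b: turned eight-sided wooden toggle (a bag fastener), pale wood, 70 mm long, 28 mm thick across the flats, with bevelled ends and a shallow waist groove at mid length (grips as 28 mm anywhere); about 20 to 45 g. Origin at its centre; its own x axis runs along its length. Starts in the tray.
- toggle_c: turned eight-sided wooden toggle (a bag fastener), pale wood, 70 mm long, 28 mm thick across the flats, with bevelled ends and a shallow waist groove at mid length (grips as 28 mm anywhere); about 20 to 45 g. Origin at its centre; its own x axis runs along its length. Starts in the tray.
- toggle_d: turned eight-sided wooden toggle (a bag fastener), pale wood, 70 mm long, 28 mm thick across the flats, with bevelled ends and a shallow waist groove at mid length (grips as 28 mm anywhere); about 20 to 45 g. Origin at its centre; its own x axis runs along its length. Starts in one of the four wells of the drawer, and may stay there.
- anvil: bystander: small steel hand anvil, round foot 90 mm across, 73 mm high, standing across the chest from the tray. Origin under its centre
- tub: bystander: round white plastic tub, 100 mm across, 55 mm high, standing just beyond the anvil. Origin under its centre
Things that resemble listed ones, but are neither listed nor needed, are in the scene too. Leave any red or turquoise look-alike of the toggle_a alone.

How it is judged:
By the outcome, as a careful person would: the job done as asked, in the order asked, and still so for the second after the job is handed in, with the robot touching nothing.
It also fails if it takes over 72 s, if anything falls off the work surface, if the arm or the gripper's body presses on something with over 40 N, if the wrist force passes 120 N, or if a joint passes its speed limit or range.

ROBOT

A 6-joint arm with a two-finger parallel gripper is mounted at the origin on the work surface. World frame = base frame: x ahead of the robot, y to its left, z up, the work surface at z = 0. Lengths are in m, angles in rad, forces in N, time in s.
With the tool pointing down it reaches from about 0.35 to 0.775 m from the base axis. Payload 5.5 kg.
Tool frame: the origin (TCP) lies on the centre line of the jaws, within the pads' length; the fingertips stand 11 mm ahead of it and the grasp point (between the pads) lies 8 mm behind it (env.tip_extent is the distance from the TCP to the fingertips, in m); z points along the fingers, y is the line along which they close (so a half turn about z gives the same grasp; the last joint's range is limited). The gripper opens to 85 mm and grips with 20 to 120 N. Pads are 22 mm wide; open, the fingers measure 114 mm over their backs; the gripper's body (76 mm by 85 mm) begins 54 mm behind the grasp point. The pads swing forward as they close: fully open they stand 13 mm farther back than shut.
Start: joints at [-1.392, 0.313, 0.046, 1.304, 0, 1.431], TCP at [0.18, -0.546, 0.242] pointing down, gripper open.
Joint ranges: [-2.76, 2.76], [-0.86, 1.69], [-1.03, 1.26], [-2.2, 2.34], [-1.47, 1.5], [-3.14, 3.14]. Speed limits (rad/s): [2.57, 2.57, 3.14, 3.14, 3.14, 3.14].

INTERFACE

Orientations are given as a unit quaternion [w, x, y, z].
In Python, from workcell import env gives the robot as it stands.
- The arm moves only by the shell command python3 -m jog 'ROWS' [FORCE]. ROWS is JSON, a list of rows, each a list of 5 numbers: the gripper's target within -1 to 1 (shut at 1, half-way at 0, fully open at -1), then the shift along the tool's x, y, z in m, then the turn about the tool's z in degrees. In form: [[fingers, tx, ty, tz, turn], ...]. A call has 1 to 5 rows; each row shifts and turns the commanded pose from where the row before left it, along the tool's axes as they then stand; what a row does not reach is not made up. A row lasts 1/12 s, in which the tool goes at most 41.7 mm and 7.16 degrees, less where a joint would pass 70% of its speed; a pose out of reach is approached as far as the arm can. A call is refused whole if a number of a shift passes 0.0417 or a number of a turn 7.16, either way. A call with a gripper value outside its range is refused whole. The fingers move at their own pace and stop on an object; FORCE is the grip in N (left out, the last holds). Time passes only in rows, so rows that do not move let the fingers close. It gives the time, the measured TCP pose, the force, the opening and the grip force at its end, in the units of the state.
- env.get_state(): the state, without advancing time (a new reading comes with each control period).
- env.read_camera(name): name is "scene" or "top" or "wrist"; returns a dict with "img" (480x640x3 uint8, red, green, blue), "fov_y" (degrees; the focal length in pixels is half the picture's height over the tangent of half this angle, whatever the lens; pixels are square), "cx", "cy" (the principal point, pixels), "T" (4x4, takes a point from camera to world coordinates). Camera axes: x right, y up, looking along -z (the intrinsics and any distortion apply to the point x, -y, -z); pixel columns grow to the right and rows downward; lengths in m; the calibration is good to about 2 mm. A picture is of the moment at which its call begins. There is no depth.
- env.hand_in(): hands the job in; it is judged then, once.
The state is a dict: "clock": time; "joint_pos": joint angles; "qvel": joint speeds; "tau": joint torques, N m; "tcp_pos": TCP position; "orientation": TCP orientation; "wrist_force": force on the tool from outside, world axes, zero at the start; "ft_torque": the same for the moment, N m; "finger_gap": finger opening in m; "grip_force": force on a finger pad.
Only numpy, scipy, OpenCV 4.12 (cv2) and the standard library are available. Lean on these libraries where they do the work, as an engineer would, in place of code of your own. Each camera call takes 0.05 s, during which the arm holds its last target. There are 200 camera calls.

## Working session

There is one attempt and no reset: what is moved stays moved. The work goes in short steps, Python scripts to look and compute and a shell command to move; the robot and the scene stay as the last step left them, time stands still between calls to the robot, and variables do not carry over. Pictures are saved under pics/ and viewed, at most 10 in all, crops included, and the job is handed in when it is done.

```bash
mkdir -p pics; ls; python3 - <<'E'
from workcell import env
import cv2,numpy as np
np.set_printoptions(precision=4,suppress=True)
s=env.get_state()
print({k:np.round(v,4) for k,v in s.items()}, env.tip_extent)
for n in("scene","top","wrist"):
    c=env.read_camera(n); cv2.imwrite(f"pics/{n}0.png",c["img"][:,:,::-1]); np.savez(f"{n}0.npz",**c)
    print(n,[k for k in c],c["fov_y"],c["cx"],c["cy"]);print(c["T"], {k:v for k,v in c.items() if k not in("img","T")})
E
```

```text
pics
{'clock': np.float64(0.0), 'joint_pos': array([-1.3916,  0.314 ,  0.0449,  1.3036, -0.    ,  1.4312]), 'qvel': array([ 0.001 , -0.0015, -0.0008,  0.0023,  0.0001,  0.    ]), 'tau': array([ -0.0015, -48.0635,  29.8527,   0.0193,  -0.0004,   0.    ]), 'tcp_pos': array([ 0.1801, -0.5455,  0.2414]), 'orientation': array([-0.0009,  0.9873,  0.1587, -0.    ]), 'wrist_force': array([0.2769, 0.689 , 0.0437]), 'ft_torque': array([ 0.0508, -0.0055, -0.0079]), 'grip_force': np.float64(0.0), 'finger_gap': np.float64(0.0856)} 0.011
scene ['img', 'fov_y', 'cx', 'cy', 'T'] 44.70968175717801 321.69855330670475 246.93013242512214
[[ 0.0017 -0.79    0.6131  1.4426]
 [ 0.9999 -0.0057 -0.01   -0.0144]
 [ 0.0114  0.6131  0.7899  1.2068]
 [ 0.      0.      0.      1.    ]] {'fov_y': 44.70968175717801, 'cx': 321.69855330670475, 'cy': 246.93013242512214}
top ['img', 'fov_y', 'cx', 'cy', 'T'] 46.10888603247002 316.55320237167564 240.64084882246715
[[ 0.0051  0.9877 -0.1561  0.3491]
 [-0.9999  0.0071  0.0121 -0.0048]
 [ 0.013   0.156   0.9877  1.2244]
 [ 0.      0.      0.      1.    ]] {'fov_y': 46.10888603247002, 'cx': 316.55320237167564, 'cy': 240.64084882246715}
wrist ['img', 'fov_y', 'cx', 'cy', 'T'] 63.065655747208616 321.26423714721 244.0988004207061
[[ 0.3133  0.9029  0.2942  0.2556]
 [-0.9496  0.2984  0.0955 -0.5203]
 [-0.0016 -0.3094  0.9509  0.3725]
 [ 0.      0.      0.      1.    ]] {'fov_y': 63.065655747208616, 'cx': 321.26423714721, 'cy': 244.0988004207061}
```

View pics/top0.png

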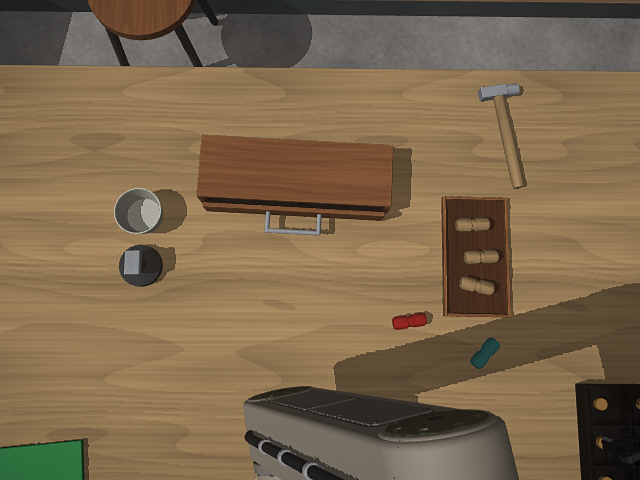

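View pics/scene0.png

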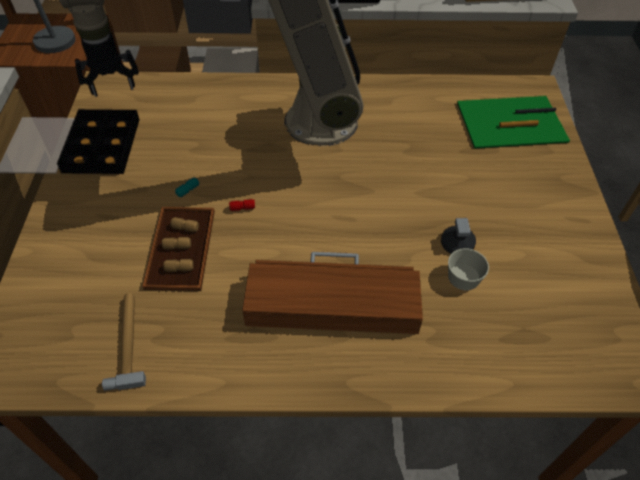

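The top view shows the chest with its top corners at about (202,135), (394,145), (198,196) and (391,208), and the handle bar running from (266,231) to (320,234). The tray toggles are at (473,225), (481,257) and (477,286). The anvil and tub stand to the left at (140,264) and (138,211).

```bash
cat > h.py <<'E'
import numpy as np,cv2
from scipy.spatial.transform import Rotation as R
def ray(c,uv,z):
    f=240/np.tan(np.radians(float(c["fov_y"]))/2);T=c["T"]
    d=T[:3,:3]@np.array([(uv[0]-c["cx"])/f,-(uv[1]-c["cy"])/f,-1]);o=T[:3,3]
    return o+d*(z-o[2])/d[2]
def proj(c,p):
    f=240/np.tan(np.radians(float(c["fov_y"]))/2);T=c["T"]
    q=T[:3,:3].T@(np.asarray(p)-T[:3,3]);return np.array([c["cx"]+f*q[0]/-q[2],c["cy"]-f*q[1]/-q[2]])
def toggles(c,box,z=0.022,thr=None):
    x0,y0,x1,y1=box;im=c["img"][y0:y1,x0:x1]
    hsv=cv2.cvtColor(np.ascontiguousarray(im),cv2.COLOR_RGB2HSV)
    m=cv2.inRange(hsv,thr[0],thr[1]);m=cv2.morphologyEx(m,cv2.MORPH_OPEN,np.ones((3,3)))
    out=[]
    for k in cv2.findContours(m,cv2.RETR_EXTERNAL,cv2.CHAIN_APPROX_NONE)[0]:
        if cv2.contourArea(k)<150: continue
        P=np.array([ray(c,p+[x0,y0],z)[:2] for p in k[:,0]],np.float32)
        r=cv2.minAreaRect(P*1000);b=cv2.boxPoints(r);e=[b[1]-b[0],b[2]-b[1]];e=max(e,key=np.linalg.norm)
        out.append((np.round(r[0],1),np.round(r[1],1),round(np.degrees(np.arctan2(e[1],e[0]))%180,1)))
    return out
E
python3 - <<'E'
from h import *
np.set_printoptions(precision=4,suppress=True)
c=np.load("top0.npz");s=np.load("scene0.npz")
hsv=cv2.cvtColor(c["img"],cv2.COLOR_RGB2HSV)
print([hsv[y,x] for x,y in((465,225),(489,257),(470,285),(455,240),(460,300),(445,250))])
print(toggles(c,(447,200,507,312),thr=((8,60,120),(25,170,255))))
for n,uv,z in(("c1",(202,135),.07),("c2",(394,145),.07),("c3",(391,208),.07),("c4",(198,196),.07),("h1",(266,231),.039),("h2",(320,234),.039),("anvil",(140,268),0)):
    print(n,ray(c,uv,z))
for n,uv,z in(("s h1",(312,254),.039),("s h2",(358,256),.039),("s c1",(250,261),.07),("s c4",(420,266),.07),("tog",(178,266),.022),("tog",(176,243),.022),("tog",(184,225),.022)):
    print(n,ray(s,uv,z))
im=cv2.resize(c["img"][125:325,190:520],None,fx=2.4,fy=2.4,interpolation=cv2.INTER_CUBIC)
cv2.imwrite("pics/crop1.png",im[:,:,::-1])
E
```

```text
[array([ 17, 106, 149], dtype=uint8), array([ 17, 109, 143], dtype=uint8), array([ 17, 110, 151], dtype=uint8), array([ 11, 147,  66], dtype=uint8), array([ 11, 148,  69], dtype=uint8), array([ 13, 150, 129], dtype=uint8)]
[(array([ 441.7, -363.3]), array([69.2, 21.5]), np.float32(76.8)), (array([ 576.1, -360.7]), array([21.1, 68.9]), np.float32(93.5))]
c1 [0.7576 0.2263 0.07  ]
c2 [ 0.7393 -0.1831  0.07  ]
c3 [ 0.6019 -0.1745  0.07  ]
c4 [0.6243 0.2297 0.07  ]
h1 [0.5564 0.0886 0.039 ]
h2 [ 0.5508 -0.0265  0.039 ]
anvil [0.4796 0.3636 0.    ]
s h1 [ 0.5588 -0.024   0.039 ]
s h2 [0.5643 0.0913 0.039 ]
s c1 [ 0.6045 -0.1733  0.07  ]
s c4 [0.6167 0.2369 0.07  ]
tog [ 0.5858 -0.3585  0.022 ]
tog [ 0.5128 -0.3745  0.022 ]
tog [ 0.4523 -0.3625  0.022 ]
```

View pics/crop1.png

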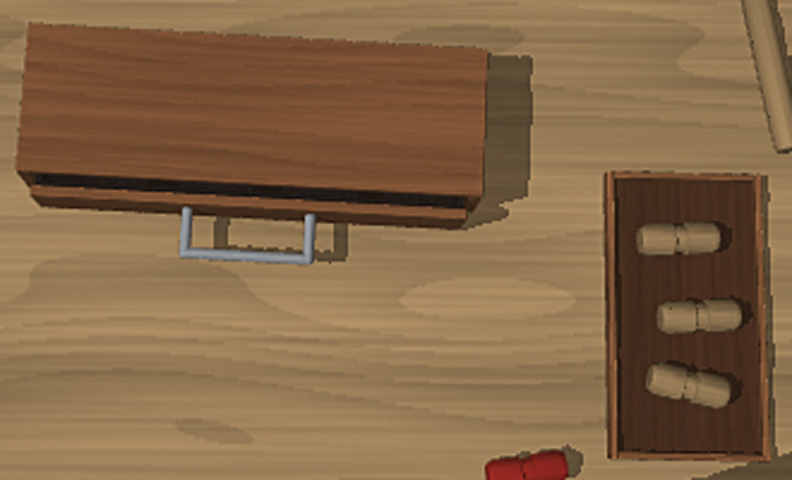

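Crop 1 shows the chest turned about -2.8°, with the drawer about 19 mm ajar. The bar runs from crop (182,254) to (314,260). The three toggles are clear in the tray at crop (679,239), (699,315) and (688,385). I'll turn the tool to the chest's axes first, then travel above the handle.

```bash
python3 -m jog '[[0.3,0,0,0,-7],[0.3,0,0,0,-7],[0.3,0,0,0,-7],[0.3,0,0,0,-7],[0.3,0,0,0,-7]]' 30
python3 -m jog '[[0.3,0,0,0,-7],[0.3,0,0,0,-7],[0.3,0,0,0,-7],[0.3,0,0,0,-7],[0.3,0,0,0,-6]]'
python3 -m jog '[[0.3,0.033,0.0191,0,0],[0.3,0.033,0.0191,0,0],[0.3,0.033,0.0191,0,0],[0.3,0.033,0.0191,0,0],[0.3,0.033,0.0191,0,0]]'
```

```text
clock: 0.57
tcp_pos: [0.1802, -0.5458, 0.2419]
orientation: [-0.0, 0.893, 0.451, 0.0]
wrist_force: [-0.7, 0.4, -0.1]
finger_gap: 0.0299
grip_force: 0.0
clock: 0.98
tcp_pos: [0.1802, -0.5458, 0.2419]
orientation: [-0.0, 0.722, 0.692, 0.0]
wrist_force: [-0.8, -0.0, 0.3]
finger_gap: 0.03
grip_force: 0.0
clock: 1.4
tcp_pos: [0.2839, -0.3841, 0.242]
orientation: [-0.0, 0.724, 0.69, 0.0]
wrist_force: [1.0, 0.4, 0.1]
finger_gap: 0.0301
grip_force: 0.0
```

```bash
python3 -m jog '[[0.3,0.033,0.0191,0,0],[0.3,0.033,0.0191,0,0],[0.3,0.033,0.0191,0,0],[0.3,0.033,0.0191,0,0],[0.3,0.033,0.0191,0,0]]' >/dev/null
python3 -m jog '[[0.3,0.033,0.0191,0,0],[0.3,0.033,0.0191,0,0],[0.3,0.033,0.0191,0,0],[0.3,0.033,0.0191,0,0],[0.3,0.033,0.0191,0,0]]' >/dev/null
python3 -m jog '[[0.3,0.033,0.0191,0,0],[0.3,0.033,0.0191,0,0],[0.3,0.033,0.0191,0.03,0],[0.3,0,0,0.03,0],[0.3,0,0,0,0]]'
python3 - <<'E'
from workcell import env
from h import *
np.set_printoptions(precision=4,suppress=True)
c=env.read_camera("wrist");np.savez("wrist1.npz",**c);print(c["T"])
cv2.imwrite("pics/wrist1.png",c["img"][:,:,::-1])
E
```

```text
clock: 2.65
tcp_pos: [0.5462, 0.0285, 0.1806]
orientation: [-0.004, 0.723, 0.691, -0.003]
wrist_force: [-1.6, -1.0, -1.3]
finger_gap: 0.03
grip_force: 0.0
[[ 0.999   0.0393  0.0224  0.5508]
 [-0.0443  0.9501  0.3089  0.1085]
 [-0.0092 -0.3096  0.9508  0.3116]
 [ 0.      0.      0.      1.    ]]
```

View pics/wrist1.png

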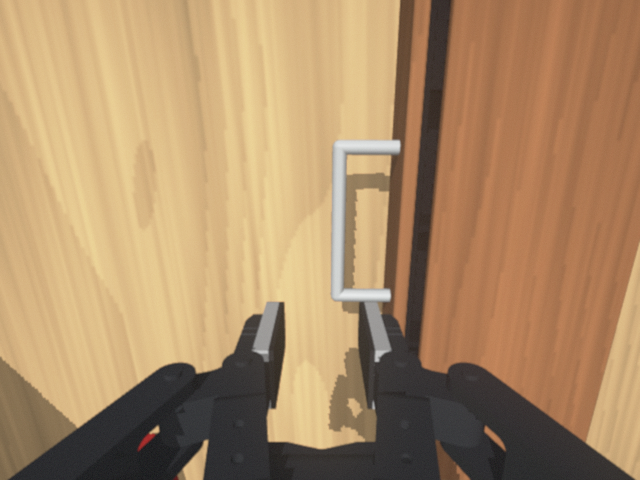

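The wrist view shows the handle bar from (339,145) to (338,297), and the drawer face at about x=395.

```bash
python3 - <<'E'
from workcell import env
from h import *
np.set_printoptions(precision=4,suppress=True)
c=np.load("wrist1.npz")
a=ray(c,(339.5,147),.039);b=ray(c,(338,295),.039);print(a,b,(a+b)/2)
s=env.get_state();p=s["tcp_pos"];q=s["orientation"];M=R.from_quat(np.r_[q[1:],q[0]]).as_matrix()
print(p,M.T@((a+b)/2-[0,0,.008]-p), M[:,0])
E
```

```text
[0.5598 0.0886 0.039 ] [ 0.5554 -0.0215  0.039 ] [0.5576 0.0335 0.039 ]
[0.5464 0.0274 0.1832] [0.0066 0.0121 0.1521] [0.0458 0.999  0.0001]
```

```bash
python3 -m jog '[[0.3,0.006,0.010,0.03,0],[0.3,0,0,0.04,0],[0.3,0,0,0.04,0],[0.3,0,0,0.02,0],[0.3,0,0,0.02,0]]'
python3 -m jog '[[1,0,0,0,0],[1,0,0,0,0],[1,0,0,0,0],[1,0,0,0,0],[1,0,0,0,0]]' 40
```

```text
clock: 3.12
tcp_pos: [0.5588, 0.0307, 0.0362]
orientation: [-0.0, 0.724, 0.689, -0.0]
wrist_force: [0.8, -0.2, 0.8]
finger_gap: 0.03
grip_force: 0.0
clock: 3.53
tcp_pos: [0.5586, 0.0309, 0.0367]
orientation: [0.0, 0.724, 0.69, -0.001]
wrist_force: [-1.1, -5.2, -12.4]
finger_gap: 0.0085
grip_force: 39.0
```

```bash
python3 -m jog '[[1,0,-0.01,0,0],[1,0,-0.015,0,0],[1,0,-0.02,0,0],[1,0,-0.02,0,0],[1,0,-0.02,0,0]]'
python3 -m jog '[[1,0,-0.01,0,0],[1,0,-0.005,0,0],[1,0,-0.004,0,0],[1,0,-0.0,0,0]]'
```

```text
clock: 3.95
tcp_pos: [0.4746, 0.035, 0.0367]
orientation: [0.001, 0.724, 0.69, -0.0]
wrist_force: [2.7, -4.6, -17.6]
finger_gap: 0.0083
grip_force: 40.2
clock: 4.28
tcp_pos: [0.4541, 0.036, 0.0367]
orientation: [0.0, 0.724, 0.69, -0.001]
wrist_force: [-2.2, -6.0, -15.6]
finger_gap: 0.008
grip_force: 40.4
```

```bash
python3 -m jog '[[1,0,-0.003,0,0],[1,0,-0.002,0,0],[1,0,0,0,0]]'; python3 -m jog '[[1,0,-0.002,0,0],[1,0,0,0,0]]'
```

```text
clock: 4.53
tcp_pos: [0.45, 0.0362, 0.0367]
orientation: [0.001, 0.724, 0.69, -0.001]
wrist_force: [-0.2, -4.6, -17.2]
finger_gap: 0.0081
grip_force: 40.2
clock: 4.7
tcp_pos: [0.4482, 0.0363, 0.0367]
orientation: [0.001, 0.724, 0.69, -0.001]
wrist_force: [-0.0, -5.5, -16.9]
finger_gap: 0.0082
grip_force: 40.2
```

```bash
python3 -m jog '[[1,0,-0.002,0,0],[1,0,0,0,0]]'|sed -n 2,4p; python3 -m jog '[[1,0,-0.002,0,0],[1,0,0,0,0]]'|sed -n 2,4p;
python3 -m jog '[[0.3,0,0,0,0],[0.3,0,0,0,0],[0.3,0,0,0,0]]'
python3 -m jog '[[0.3,0,0,-0.02,0],[0.3,0,0,-0.04,0],[0.3,0,0,-0.04,0],[0.3,-0.035,0,-0.02,0],[0.3,-0.04,0,0,0]]'
python3 -m jog '[[-0.4,-0.04,0,0,0],[-0.4,-0.04,0,0,0],[-0.4,-0.04,0,0,0],[-0.4,-0.04,0,0,0],[-0.4,-0.03,0,0,0]]'
python3 - <<'E'
from workcell import env
from h import *
c=env.read_camera("top");np.savez("top1.npz",**c)
im=cv2.resize(c["img"][125:325,190:520],None,fx=2.4,fy=2.4,interpolation=cv2.INTER_CUBIC)
cv2.imwrite("pics/crop2.png",im[:,:,::-1])
E
```

```text
tcp_pos: [0.4463, 0.0364, 0.0367]
orientation: [0.001, 0.724, 0.69, -0.001]
wrist_force: [0.6, -5.6, -18.5]
tcp_pos: [0.4462, 0.0364, 0.0368]
orientation: [0.002, 0.724, 0.69, 0.001]
wrist_force: [5.9, -4.9, -24.8]
clock: 5.28
tcp_pos: [0.4465, 0.0374, 0.0384]
orientation: [0.001, 0.724, 0.69, 0.002]
wrist_force: [-1.2, 0.2, -0.3]
finger_gap: 0.0299
grip_force: 0.0
clock: 5.7
tcp_pos: [0.4451, -0.0374, 0.1633]
orientation: [0.005, 0.722, 0.692, 0.004]
wrist_force: [1.1, -0.8, -0.7]
finger_gap: 0.0302
grip_force: 0.0
clock: 6.12
tcp_pos: [0.4324, -0.2307, 0.1584]
orientation: [0.002, 0.724, 0.69, 0.0]
wrist_force: [0.8, 0.0, -0.4]
finger_gap: 0.0598
grip_force: 0.0
```

View pics/crop2.png

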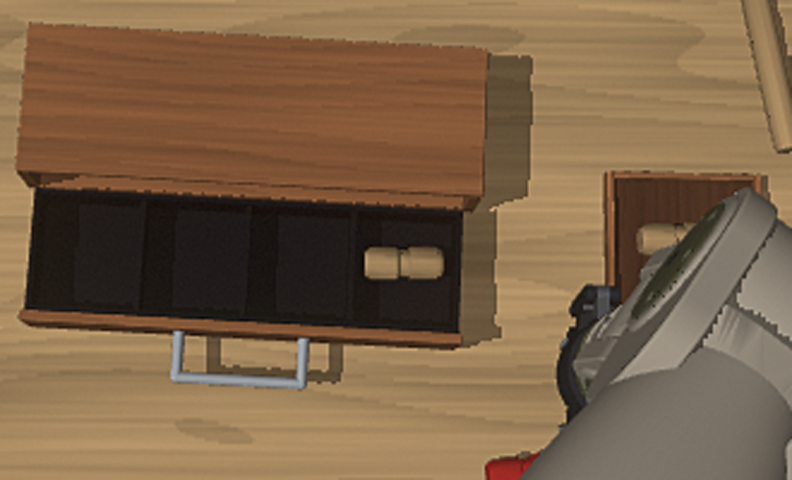

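Crop 2 shows the drawer at its stop. Well 3 (right) holds the toggle at (403,263). The dividers are at about x=145, 248 and 353, the front panel's inner edge runs from (28,312) to (462,334), and wells 0 to 2 are empty.

```bash
python3 - <<'E'
from h import *
np.set_printoptions(precision=4,suppress=True)
c=np.load("top1.npz");c0=np.load("top0.npz")
g=lambda u,v,z:ray(c,(u/2.4+190,v/2.4+125),z)[:2]
yaw=np.radians(-2.8);X=np.array([np.cos(yaw),np.sin(yaw)]);Y=np.array([-X[1],X[0]]);O=np.array([.6155,.0285])
ch=lambda p:np.array([(p-O)@X,(p-O)@Y])
for n,u,v,z in(("dv01 back",145,205,.051),("dv01 front",142,312,.051),("dv12",248,260,.051),("dv23",353,260,.051),("panel in L",28,312,.059),("panel in R",462,334,.059),("panel out L",20,320,.059),("panel out R",462,347,.059),("well floor0 R-L edges",140,262,.012),("tog_d",403,263,.026),("chest FL",17,170,.07),("chest FR",483,195,.07),("handleL",177,379,.039),("handleR",303,384,.039),
  ("rightwall",461,280,.051),("leftwall",32,260,.051)):
    p=g(u,v,z);print(n,p,ch(p))
im=c0["img"];hsv=cv2.cvtColor(im,cv2.COLOR_RGB2HSV)
m=cv2.inRange(hsv,(13,60,90),(25,135,255));m[:,:450]=0;m[:,505:]=0;m[:202]=0;m[310:]=0
for k in cv2.findContours(m,cv2.RETR_EXTERNAL,cv2.CHAIN_APPROX_NONE)[0]:
    if cv2.contourArea(k)<60: continue
    P=np.array([ray(c0,p,.022)[:2] for p in k[:,0]],np.float32)*1000
    r=cv2.minAreaRect(P);b=cv2.boxPoints(r);e=max([b[1]-b[0],b[2]-b[1]],key=np.linalg.norm);print(r[0],r[1],np.degrees(np.arctan2(e[1],e[0]))%180)
for w in range(3):
    print("well",w,O+X*(-.130+.065)+Y*(.095*(1.5-w)))
E
```

```text
dv01 back [0.5984 0.1215] [-0.0216  0.0921]
dv01 front [0.503  0.1219] [-0.1169  0.0878]
dv12 [0.5498 0.03  ] [-0.0657 -0.0018]
dv23 [ 0.5505 -0.0624] [-0.0605 -0.094 ]
panel in L [0.5013 0.2196] [-0.1234  0.1853]
panel in R [ 0.4847 -0.1566] [-0.1216 -0.1913]
panel out L [0.4943 0.2263] [-0.1307  0.1916]
panel out R [ 0.4733 -0.1564] [-0.133  -0.1917]
well floor0 R-L edges [0.5539 0.129 ] [-0.0665  0.0974]
tog_d [ 0.5523 -0.1086] [-0.0564 -0.14  ]
chest FL [0.6247 0.2317] [-0.0008  0.2034]
chest FR [ 0.6056 -0.1751] [ 0.0001 -0.2039]
handleL [0.4457 0.0912] [-0.1727  0.0543]
handleR [ 0.442  -0.0191] [-0.171 -0.056]
rightwall [ 0.5333 -0.1574] [-0.073  -0.1897]
leftwall [0.5484 0.2194] [-0.0764  0.1873]
(444.7412414550781, -361.8265380859375) (74.2196273803711, 26.94980239868164) 77.762436
(507.4043884277344, -374.18798828125) (26.98166847229004, 74.78907775878906) 93.24545
(578.2352294921875, -357.8399353027344) (26.574249267578125, 74.71971130371094) 90.44379
well 0 [0.5575 0.174 ]
well 1 [0.5529 0.0791]
well 2 [ 0.5483 -0.0158]
```

```bash
python3 -m jog '[[-0.05,-0.033,0.0046,0,0],[-0.05,-0.033,0.0046,0,0],[-0.05,-0.033,0.0046,0,0],[-0.05,-0.031,0.0046,0,0],[-0.05,0,0,0,4.8]]' >/dev/null
python3 -m jog '[[-0.05,0,0,0,4.7],[-0.05,0,0,0.035,0],[-0.05,0,0,0.035,0],[-0.05,0,0,0,0],[-0.05,0,0,0,0]]'
```

```text
clock: 7.0
tcp_pos: [0.4432, -0.3567, 0.0862]
orientation: [-0.002, 0.778, 0.628, 0.0]
wrist_force: [0.1, 0.1, 0.9]
finger_gap: 0.045
grip_force: 0.0
```

```bash
python3 -m jog '[[-0.05,-0.0045,0.002,0.03,0],[-0.05,0,0,0.02,0],[-0.05,0,0,0.01,0],[-0.05,0,0,0.005,0],[-0.05,0,0,0,0]]'
python3 -m jog '[[1,0,0,0,0],[1,0,0,0,0],[1,0,0,0,0],[1,0,0,0,0],[1,0,0,0,0]]' 40
python3 -m jog '[[1,0,0,-0.01,0],[1,0,0,-0.03,0],[1,0,0,-0.04,0],[1,0,0,-0.02,0],[1,0,0,0,0]]'
```

```text
clock: 7.42
tcp_pos: [0.4454, -0.3631, 0.0223]
orientation: [0.0, 0.778, 0.628, 0.0]
wrist_force: [-0.7, 0.4, 1.2]
finger_gap: 0.0451
grip_force: 0.0
clock: 7.83
tcp_pos: [0.4461, -0.3639, 0.0235]
orientation: [0.002, 0.778, 0.628, 0.0]
wrist_force: [0.2, 1.1, 7.1]
finger_gap: 0.0265
grip_force: 40.4
clock: 8.25
tcp_pos: [0.4474, -0.3655, 0.128]
orientation: [0.005, 0.778, 0.628, 0.0]
wrist_force: [1.2, -1.6, 0.7]
finger_gap: 0.0273
grip_force: 39.6
```

```bash
python3 -m jog '[[1,0,0,0,-4.75],[1,0,0,0,-4.75],[1,0.0355,0.0081,0,0],[1,0.0355,0.0081,0,0],[1,0.0355,0.0081,0,0]]' >/dev/null
python3 -m jog '[[1,0.0355,0.0081,0,0],[1,0.0355,0.0081,0,0],[1,0.0355,0.0081,0,0],[1,0.0355,0.0081,0,0],[1,0.0355,0.0081,0,0]]' >/dev/null
python3 -m jog '[[1,0.0355,0.0081,0,0],[1,0.0355,0.0081,0,0],[1,0,0,0,0],[1,0,0,0,0],[1,0,0,0,0]]'
```

```text
clock: 9.5
tcp_pos: [0.5424, -0.0122, 0.1213]
orientation: [-0.0, 0.724, 0.69, -0.0]
wrist_force: [-0.8, 0.4, -1.0]
finger_gap: 0.0268
grip_force: 39.6
```

```bash
python3 -m jog '[[1,-0.0025,0.003,0.035,0],[1,0,0,0.03,0],[1,0,0,0.015,0],[1,0,0,0.009,0],[1,0,0,0,0]]'
python3 -m jog '[[0.05,0,0,0,0],[0.05,0,0,0,0],[0.05,0,0,0,0],[0.05,0,0,-0.02,0],[0.05,0,0,-0.04,0]]'
python3 -m jog '[[0.05,0,0,-0.04,0],[0.05,-0.03,-0.01,0,0],[0.05,-0.04,0,0,0],[-0.05,-0.04,0,0,0],[-0.05,-0.04,0,0,0]]'
```

```text
clock: 9.92
tcp_pos: [0.5446, -0.0162, 0.0311]
orientation: [-0.001, 0.725, 0.689, -0.001]
wrist_force: [0.3, 0.5, 0.1]
finger_gap: 0.0272
grip_force: 39.6
clock: 10.33
tcp_pos: [0.5423, -0.0144, 0.0896]
orientation: [-0.003, 0.724, 0.69, -0.003]
wrist_force: [0.6, -0.6, 0.5]
finger_gap: 0.0405
grip_force: 0.0
clock: 10.75
tcp_pos: [0.5289, -0.1656, 0.1343]
orientation: [0.001, 0.723, 0.691, 0.001]
wrist_force: [0.2, 0.8, 0.3]
finger_gap: 0.0447
grip_force: 0.0
```

```bash
python3 -m jog '[[-0.05,-0.034,-0.0019,0,0],[-0.05,-0.034,-0.0019,0,0],[-0.05,-0.034,-0.0019,0,0],[-0.05,-0.034,-0.0019,0,0],[-0.05,-0.034,-0.0019,0,0]]' >/dev/null
python3 -m jog '[[-0.05,-0.034,-0.0019,0,0],[-0.05,0,0,0.025,-6],[-0.05,0,0,0.025,0],[-0.05,0,0,0,0],[-0.05,0,0,0,0]]'
```

```text
clock: 11.58
tcp_pos: [0.5064, -0.3666, 0.0819]
orientation: [-0.002, 0.687, 0.727, -0.0]
wrist_force: [0.6, 0.8, 0.7]
finger_gap: 0.0451
grip_force: 0.0
```

```bash
python3 -m jog '[[-0.05,-0.0065,0.0005,0.027,0],[-0.05,0,0,0.017,0],[-0.05,0,0,0.008,0],[-0.05,0,0,0.004,0],[-0.05,0,0,0,0]]'
python3 -m jog '[[1,0,0,0,0],[1,0,0,0,0],[1,0,0,0,0],[1,0,0,0,0],[1,0,0,0,0]]' 40
python3 -m jog '[[1,0,0,-0.01,0],[1,0,0,-0.03,0],[1,0,0,-0.04,0],[1,0,0,-0.02,6],[1,0,0,0,0]]'
```

```text
clock: 12.0
tcp_pos: [0.5087, -0.3735, 0.0272]
orientation: [0.0, 0.686, 0.727, -0.0]
wrist_force: [-0.8, -0.2, 0.4]
finger_gap: 0.0447
grip_force: 0.0
clock: 12.42
tcp_pos: [0.5094, -0.3745, 0.0284]
orientation: [0.002, 0.687, 0.727, 0.0]
wrist_force: [-0.4, 1.2, 5.7]
finger_gap: 0.0266
grip_force: 40.1
clock: 12.83
tcp_pos: [0.5109, -0.3763, 0.1335]
orientation: [0.005, 0.725, 0.689, 0.0]
wrist_force: [1.0, -0.1, 0.5]
finger_gap: 0.0266
grip_force: 39.5
```

```bash
python3 -m jog '[[1,0.038,0.0014,0,0],[1,0.038,0.0014,0,0],[1,0.038,0.0014,0,0],[1,0.038,0.0014,0,0],[1,0.038,0.0014,0,0]]' >/dev/null
python3 -m jog '[[1,0.038,0.0014,0,0],[1,0.038,0.0014,0,0],[1,0.038,0.0014,0,0],[1,0.038,0.0014,0,0],[1,0.038,0.0014,0,0]]' >/dev/null
python3 -m jog '[[1,0.038,0.0014,0,0],[1,0.038,0.0014,0,0],[1,0,0,0,0],[1,0,0,0,0],[1,0,0,0,0]]'
```

```text
clock: 14.08
tcp_pos: [0.5464, 0.0807, 0.1262]
orientation: [-0.0, 0.723, 0.69, -0.001]
wrist_force: [0.1, -0.6, -0.8]
finger_gap: 0.0268
grip_force: 39.5
```

```bash
python3 -m jog '[[1,-0.002,0.0035,0.035,0],[1,0,0,0.03,0],[1,0,0,0.015,0],[1,0,0,0.010,0],[1,0,0,0,0]]'
python3 -m jog '[[0.05,0,0,0,0],[0.05,0,0,0,0],[0.05,0,0,0,0],[0.05,0,0,-0.02,0],[0.05,0,0,-0.04,0]]'
python3 -m jog '[[0.05,0,0,-0.04,0],[0.05,-0.03,0,0,0],[0.05,-0.04,0.002,0,0],[-0.05,-0.04,0.002,0,0],[-0.05,-0.04,0.002,0,0]]'>/dev/null
python3 -m jog '[[-0.05,-0.04,0.002,0,0],[-0.05,-0.04,0.002,0,0],[-0.05,-0.04,0.002,0,0],[-0.05,-0.04,0.002,0,0],[-0.05,-0.04,0.002,0,0]]'>/dev/null
python3 -m jog '[[-0.05,-0.03,0,0,0],[-0.05,-0.02,0,0,0],[-0.05,0,0,0.03,-3],[-0.05,0,0,0,0],[-0.05,0,0,0,0]]'
```

```text
clock: 14.5
tcp_pos: [0.5497, 0.0768, 0.0353]
orientation: [-0.0, 0.725, 0.689, -0.001]
wrist_force: [0.1, -0.0, 0.1]
finger_gap: 0.0266
grip_force: 40.4
clock: 14.92
tcp_pos: [0.5466, 0.0783, 0.0932]
orientation: [-0.003, 0.724, 0.69, -0.003]
wrist_force: [0.1, 1.3, -0.7]
finger_gap: 0.0406
grip_force: 0.0
clock: 16.17
tcp_pos: [0.5455, -0.3208, 0.1053]
orientation: [-0.002, 0.706, 0.708, -0.0]
wrist_force: [0.1, 0.4, 0.1]
finger_gap: 0.0448
grip_force: 0.0
```

```bash
python3 -m jog '[[-0.05,-0.018,0.016,0,0],[-0.05,-0.018,0.016,0.02,0],[-0.05,0,0,0,0],[-0.05,0,0,0,0]]'
```

```text
clock: 16.5
tcp_pos: [0.5795, -0.3567, 0.0862]
orientation: [-0.001, 0.705, 0.709, -0.0]
wrist_force: [-0.6, 0.3, 0.5]
finger_gap: 0.0449
grip_force: 0.0
```

```bash
python3 -m jog '[[-0.05,-0.001,-0.003,0.03,0],[-0.05,0,0,0.017,0],[-0.05,0,0,0.008,0],[-0.05,0,0,0.004,0],[-0.05,0,0,0,0]]'
python3 -m jog '[[1,0,0,0,0],[1,0,0,0,0],[1,0,0,0,0],[1,0,0,0,0],[1,0,0,0,0]]' 40
python3 -m jog '[[1,0,0,-0.01,0],[1,0,0,-0.03,0],[1,0,0,-0.04,0],[1,0,0,-0.02,3],[1,0,0,0,0]]'
```

```text
clock: 16.92
tcp_pos: [0.5762, -0.3577, 0.028]
orientation: [-0.0, 0.705, 0.709, -0.0]
wrist_force: [0.5, 0.8, -0.2]
finger_gap: 0.0448
grip_force: 0.0
clock: 17.33
tcp_pos: [0.5774, -0.3591, 0.0296]
orientation: [0.002, 0.705, 0.709, 0.0]
wrist_force: [-0.9, 1.0, 6.1]
finger_gap: 0.0268
grip_force: 40.0
clock: 17.75
tcp_pos: [0.5791, -0.3608, 0.1349]
orientation: [0.005, 0.724, 0.689, 0.001]
wrist_force: [0.5, -0.8, 0.3]
finger_gap: 0.0267
grip_force: 39.3
```

```bash
python3 -m jog '[[1,0.0379,-0.0036,0,0],[1,0.0379,-0.0036,0,0],[1,0.0379,-0.0036,0,0],[1,0.0379,-0.0036,0,0],[1,0.0379,-0.0036,0,0]]' >/dev/null
python3 -m jog '[[1,0.0379,-0.0036,0,0],[1,0.0379,-0.0036,0,0],[1,0.0379,-0.0036,0,0],[1,0.0379,-0.0036,0,0],[1,0.0379,-0.0036,0,0]]' >/dev/null
python3 -m jog '[[1,0.0379,-0.0036,0,0],[1,0.0379,-0.0036,0,0],[1,0.0379,-0.0036,0,0],[1,0.0379,-0.0036,0,0],[1,0,0,0,0]]'
python3 -m jog '[[1,0,0,0,0],[1,0,0,0,0]]'
```

```text
clock: 19.0
tcp_pos: [0.5502, 0.1799, 0.1276]
orientation: [-0.001, 0.721, 0.693, 0.001]
wrist_force: [0.3, -1.1, -0.2]
finger_gap: 0.0268
grip_force: 39.4
clock: 19.17
tcp_pos: [0.551, 0.1737, 0.1274]
orientation: [0.0, 0.723, 0.69, -0.0]
wrist_force: [-0.9, -0.9, -1.6]
finger_gap: 0.0268
grip_force: 39.4
```

```bash
python3 -m jog '[[1,-0.002,0.0035,0.035,0],[1,0,0,0.03,0],[1,0,0,0.015,0],[1,0,0,0.010,0],[1,0,0,0,0]]'
python3 -m jog '[[0.05,0,0,0,0],[0.05,0,0,0,0],[0.05,0,0,0,0],[0.05,0,0,-0.02,0],[0.05,0,0,-0.04,0]]'
python3 -m jog '[[0.05,0,0,-0.04,0],[1,-0.03,-0.02,-0.01,0],[1,-0.03,-0.03,0,0],[1,-0.03,-0.03,0,0],[1,-0.03,-0.03,0,0]]'>/dev/null
python3 -m jog '[[1,-0.03,-0.03,0,0],[1,-0.03,-0.02,0,0],[1,-0.04,0,0,0],[1,-0.04,0,0,0],[1,-0.04,0,0,0]]'
python3 -m jog '[[1,-0.04,0,0,0],[1,-0.04,0,0,0],[1,-0.02,0,0,0],[1,0,0,0,0],[1,0,0,0,0]]'
python3 - <<'E'
from workcell import env
from h import *
c=env.read_camera("top");np.savez("top2.npz",**c)
im=cv2.resize(c["img"][125:325,110:520],None,fx=1.95,fy=1.95,interpolation=cv2.INTER_CUBIC)
cv2.imwrite("pics/crop3.png",im[:,:,::-1])
E
```

```text
clock: 19.58
tcp_pos: [0.5546, 0.1697, 0.0364]
orientation: [-0.0, 0.725, 0.689, -0.001]
wrist_force: [-0.4, 0.1, 0.6]
finger_gap: 0.0266
grip_force: 40.4
clock: 20.0
tcp_pos: [0.5511, 0.1707, 0.0939]
orientation: [-0.003, 0.724, 0.69, -0.004]
wrist_force: [0.6, 0.7, 0.2]
finger_gap: 0.0404
grip_force: 0.0
clock: 20.83
tcp_pos: [0.3824, -0.12, 0.1486]
orientation: [0.001, 0.724, 0.69, 0.0]
wrist_force: [1.2, 0.9, -0.4]
finger_gap: 0.0001
grip_force: 0.0
clock: 21.25
tcp_pos: [0.3779, -0.2194, 0.1479]
orientation: [0.0, 0.725, 0.689, 0.0]
wrist_force: [-0.2, 0.0, -0.3]
finger_gap: 0.0001
grip_force: 0.0
```

View pics/crop3.png

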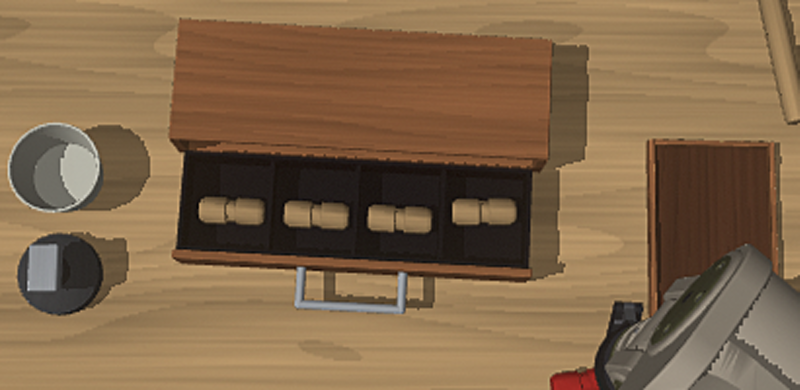

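Crop 3 shows all four wells filled, with the toggles lying at (231,210), (316,214), (400,219) and (484,211). The tub and anvil haven't moved. Next I'll push the drawer shut with closed fingers against the bar.

```bash
python3 -m jog '[[1,0.0365,0.0035,0,0],[1,0.0365,0.0035,0,0],[1,0.0365,0.0035,0,0],[1,0.0365,0.0035,0,0],[1,0.0365,0.0035,0,0]]' >/dev/null
python3 -m jog '[[1,0.0365,0.0035,0,0],[1,0.0365,0.0035,0,0],[1,0,0,0.02,0],[1,0,0,0,0],[1,0,0,0,0]]'
```

```text
clock: 22.13
tcp_pos: [0.4129, 0.0373, 0.1271]
orientation: [-0.001, 0.723, 0.691, -0.001]
wrist_force: [0.4, -0.6, 0.3]
finger_gap: -0.0002
grip_force: 0.0
```

```bash
python3 -m jog '[[1,0,0,0.03,0],[1,0,0,0.035,0],[1,0,0,0.02,0],[1,0,0,0.010,0],[1,0,0,0,0]]'|sed -n '2p;4p'
python3 -m jog '[[1,0,0.005,0,0],[1,0,0.007,0,0],[1,0,0.01,0,0],[1,0,0.012,0,0],[1,0,0.012,0,0]]'|sed -n '2p;4p'
python3 -m jog '[[1,0,0.015,0,0],[1,0,0.015,0,0],[1,0,0.015,0,0],[1,0,0.012,0,0],[1,0,0.01,0,0]]'|sed -n '2p;4p'
```

```text
tcp_pos: [0.4126, 0.0351, 0.031]
wrist_force: [-0.5, -0.6, -0.2]
tcp_pos: [0.4621, 0.0332, 0.0336]
wrist_force: [-1.8, -1.1, 1.6]
tcp_pos: [0.5299, 0.03, 0.0335]
wrist_force: [-3.1, 0.1, 0.5]
```

```bash
python3 -m jog '[[1,0,0.007,0,0],[1,0,0.006,0,0],[1,0,0.003,0,0],[1,0,0,0,0]]'|sed -n '2p;4p'
for i in 1; do python3 -m jog '[[1,0,0.003,0,0],[1,0,0,0,0]]'|sed -n '2p;4p'; python3 -m jog '[[1,0,0.002,0,0],[1,0,0,0,0]]'|sed -n '2p;4p';  done
```

```text
tcp_pos: [0.5449, 0.0296, 0.0329]
wrist_force: [0.6, 0.8, -0.5]
tcp_pos: [0.5468, 0.0296, 0.0326]
wrist_force: [0.3, -0.2, 0.7]
tcp_pos: [0.5485, 0.0296, 0.0325]
wrist_force: [-0.5, 1.0, 0.4]
```

```bash
for i in 1 2 3; do python3 -m jog '[[1,0,0.003,0,0],[1,0,0,0,0]]'|sed -n '2p;4p';done
```

```text
tcp_pos: [0.5519, 0.0293, 0.0325]
wrist_force: [-1.0, 0.6, -0.2]
tcp_pos: [0.5552, 0.0291, 0.0325]
wrist_force: [-0.1, 0.3, 1.0]
tcp_pos: [0.5575, 0.029, 0.0324]
wrist_force: [-1.7, -0.1, 1.3]
```

```bash
python3 -m jog '[[1,0,0.002,0,0],[1,0,0,0,0]]'|sed -n '2p;4p'; python3 -m jog '[[1,0,0.002,0,0],[1,0,0,0,0]]'|sed -n '2p;4p'; python3 -m jog '[[1,0,0.002,0,0],[1,0,0,0,0]]'|sed -n '2p;4p'
```

```text
tcp_pos: [0.5576, 0.029, 0.0323]
wrist_force: [-7.0, -0.7, 4.6]
tcp_pos: [0.5578, 0.0291, 0.0321]
wrist_force: [-12.2, 0.6, 8.5]
tcp_pos: [0.5579, 0.0291, 0.0319]
wrist_force: [-15.9, 0.2, 13.0]
```

The force rises while the position holds at 0.558, so the drawer is against its end stop. I'll back off along -y, rise and check.

```bash
python3 -m jog '[[1,0,-0.01,0,0],[1,0,-0.03,0,0],[1,0,-0.03,-0.02,0],[1,0,-0.01,-0.04,0],[1,-0.02,0,-0.04,0]]' >/dev/null
python3 -m jog '[[1,-0.04,0,0,0],[1,-0.04,0,0,0],[1,-0.04,0,0,0],[1,-0.04,0,0,0],[1,-0.04,0,0,0]]' >/dev/null
python3 -m jog '[[1,-0.02,0,0,0],[1,0,0,0,0],[1,0,0,0,0]]'
python3 - <<'E'
from workcell import env
from h import *
c=env.read_camera("top")
im=cv2.resize(c["img"][125:325,110:520],None,fx=1.95,fy=1.95,interpolation=cv2.INTER_CUBIC)
cv2.imwrite("pics/crop4.png",im[:,:,::-1])
E
```

```text
clock: 26.13
tcp_pos: [0.4726, -0.2073, 0.1299]
orientation: [0.001, 0.725, 0.689, 0.0]
wrist_force: [0.3, 0.8, -0.6]
finger_gap: -0.0001
grip_force: 0.0
```

View pics/crop4.png

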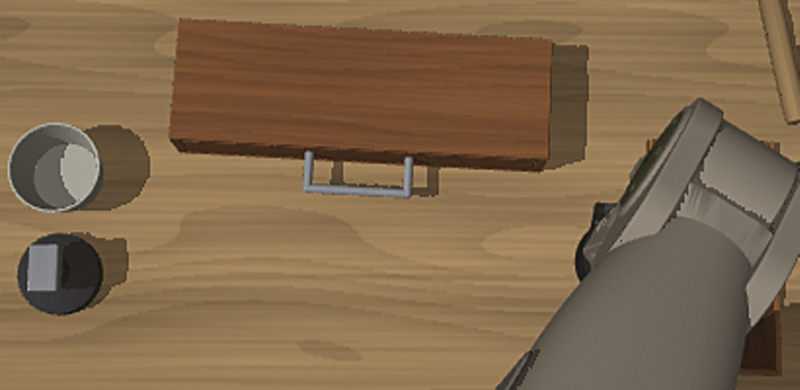

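Crop 4 shows the drawer fully shut, with the handle from (306,190) to (408,193) close to the chest face. The tub and anvil are undisturbed and the arm is clear.

```bash
python3 -c "
from workcell import env
print(env.hand_in())"
```

```text
the job is handed in; nothing more can be done
None
```

The job is handed in: all four wells hold a toggle lying down, the drawer is pushed fully shut, and the anvil and tub have not moved; it took about 26 s of robot time.

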